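Lock the cam clamp on a dapping block with its hex key

ROBOT

A 6-joint arm with a two-finger parallel gripper is mounted at the origin on a cart in front of the work surface, level with it; the furniture and walls round the work are solid. World frame = base frame: x ahead of the robot, y to its left, z up, the work surface at z = 0. Lengths are in m, angles in degrees, forces in N, time in s.
With the tool pointing down it reaches from about 0.4 to 0.825 m from the base axis. Payload 7 kg.
Tool frame: the origin (TCP) lies at the very end of the fingers, on their centre line; the grasp point (between the pads) lies 19 mm behind it; x points along the fingers, y is the direction in which the jaws open and shut, and the axes are right-handed (so a half turn about x gives the same grasp; the last joint's range is limited). The gripper opens to 88 mm and grips with 3 to 60 N. Pads are 19 mm wide; open, the fingers measure 130 mm over their backs; the gripper's body (78 mm by 193 mm) begins 47 mm behind the grasp point.
Start: joints at [83.6, 20.546, 0.682, 0, -70.136, -16.507], TCP at [0.263, 0.622, 0.227] pointing down, gripper open.
Joint ranges: [-176.03, 176.03], [-82.01, 121.73], [-58.28, 71.71], [-173.87, 95.51], [-174.79, -0.11], [-173.66, 173.66]. Speed limits (degrees/s): [136.94, 136.94, 172.46, 180, 180, 180].

INTERFACE

Orientations are given as [roll, pitch, yaw] about the fixed x, y, z axes, in that order (R = Rz(yaw) Ry(pitch) Rx(roll)).
In Python, from plant import * gives the robot as it stands. The module is installed in compiled form; this text tells all that it offers.
- The arm moves only by the shell command python3 -m creep 'ROWS' [FORCE]. ROWS is a JSON object of lists of equal length, an entry for each row: "jaw": the closure, from -1 (fully open) to 1 (shut); "translation": the shift along the tool's x, y, z in m, a list of three; "roll": the turn about the tool's x in rad. A call has exactly 10 rows; each row shifts and turns the commanded pose from where the row before left it, along the tool's axes as they then stand; what a row does not reach is not made up. A row lasts 1/10 s, in which the tool goes at most 50 mm and 8.59 degrees, less where a joint would pass 70% of its speed; a pose out of reach is approached as far as the arm can. A call with a gripper value outside its range is refused whole. The fingers move at their own pace and stop on an object; FORCE is the grip in N (left out, the last holds). Time passes only in rows, so rows that do not move let the fingers close, or fill a call up. It gives the time, the measured TCP pose, the force and the opening at its end, in the units of the state.
- get_state(): the state, without advancing time (a new reading comes with each control period).
- capture(name): name is "scene" or "top"; returns a dict with "image" (384x512x3 uint8, red, green, blue), "fovy" (degrees; the focal length in pixels is half the picture's height over the tangent of half this angle, whatever the lens; pixels are square), "cx", "cy" (the principal point, pixels), "pose" (4x4, takes a point from camera to world coordinates). Camera axes: x right, y up, looking along -z (the intrinsics and any distortion apply to the point x, -y, -z); pixel columns grow to the right and rows downward; lengths in m; the calibration is good to about 2 mm. A picture is of the moment at which its call begins. There is no depth.
- close_job(): hands the job in, once; it reports no verdict.
The state is a dict: "time_s": time; "joints": joint angles; "qd": joint speeds; "joint_torque": joint torques, N m; "tcp_pos": TCP position; "eef_rot": TCP orientation; "contact_force": force on the tool from outside, world axes, zero at the start; "moment": the same for the moment, N m; "gripper_width": finger opening in m.
Only numpy, scipy, OpenCV 4.12 (cv2) and the standard library are available. Lean on these libraries where they do the work, as an engineer would, in place of code of your own. Each camera call takes 0.05 s, during which the arm holds its last target.

TASK

Clamp the brass dapping block in the bench clamp: take the square-gripped hex key out of its wooden stand, seat it fully in the recessed hex socket in the middle of the clamp's cam, and turn it clockwise (seen from above), with a fresh grip for each quarter turn or as you need, until the sprung follower drops into the cam's notch. Leave the key standing in the socket, do not touch the block, and leave the other things on the table where they are.

Things in the scene. Friction and masses are not known exactly. Their poses are not given: they have to be found in the camera images.
- clamp: Clamp fixed to the table: aluminium plate 84 x 170 x 10 mm (x -42 to 42, y -108.5 to 61.5); along its y: fixed fence, top at 38 mm (inner face at y = -94.8), dapping block, sliding jaw, top at 40 mm, round cam, follower's housing, top at 32 mm (y 40 to 60). Origin: on the cam's axis, at the plate's underside (table height); z up.
- cam (a joint): Turn of the steel cam about the vertical axis through the clamp's origin, rad, growing clockwise seen from above; starts between 0 and 0.4. The notch stands in front of the follower at 2.35; with the follower in it the cam has about 0.07 of play either way and the notch's far side stops it. Stiff (0.07 N m of friction): it stays where it is left.
- socket_mouth (a point): Centre of the mouth of the hex socket in the cam's hub, 31 mm above the table: it lies 6 mm below the hub's rim at the bottom of a round counterbore 24 mm across. Socket 17 mm across flats, 16 mm deep, its edge chamfered 1.4 mm. The point turns with the cam: two opposite corners of the hexagon point along the point's +x and -x; z up.
- socket_floor (a point): Centre of the socket's flat floor, 15 mm above the table; axes as socket_mouth. Round it the cam: a steel disc 60 mm across, 15 to 25 mm above the table, with one notch 13 mm wide in its rim, and a hub 33 mm across whose rim is 37 mm above the table.
- follower (a joint): Travel of the sprung follower towards the cam, m: 0 while its round nose (9 mm across, at the cam's +y side in the clamp's frame) rides on the rim, 0.006 when it has dropped into the notch; it drops in over about the last 0.15 rad of the cam's turn. Spring about 3 N.
- jaw (a joint): Travel of the jaw towards the dapping block, m, driven by a scroll under the cam: 0.00217 per rad of the cam's turn, about 0.005 when locked, and the block is then squeezed lightly between jaw and fence.
- dapping_block: Brass cube of 42 mm with round hollows, 0.46 kg, standing loose on the clamp's plate between fence and jaw, its top 52 mm above the table. Origin: centre of its underside.
- hex_key: The key, 103 mm long, 0.12 kg, standing upright in its stand. Hexagonal steel shaft 16 mm across flats (18.5 over corners), the lowest 4 mm tapered to 11 mm across flats; black square grip 28 x 28 mm, 77 to 103 mm above the tip, faces square to the key's x and y. Origin: centre of the tip's end; z runs up the shaft; two opposite corners of the hexagon point along +x and -x.
- key_tip (a point): Centre of the end face of the key's tip (the key's origin).
- key_grip (a point): Centre of the key's square grip, 90 mm above its tip (105 mm above the table when the key rests on the socket floor).
- key_stand: Wooden block 64 x 64 x 36 mm, fixed to the table, with one round hole 20.3 mm across and 28 mm deep in the middle of its top, in which the key stands (with about 1 mm of play all round). Origin: centre of its underside.
- ring_box: Bystander: small grey ring box, shut, 54 x 50 x 43 mm; origin at the centre of its underside.
- flat_pliers: Bystander: pliers lying flat, 38 x 134 x 9 mm; origin at the centre of the underside.
- tweezers: Bystander: steel tweezers lying flat, 11 x 122 x 8 mm; origin at the centre of the underside.
- needle_file: Bystander: needle file lying flat, 8 x 136 x 8 mm; origin at the centre of the underside.
- sanding_block: Bystander: sanding block 42 x 72 x 24 mm; origin at the centre of the underside.
Mind the look-alikes: they are no part of the job. Of the things like the hex_key, leave any that is purple; of the rest the smaller one is meant.

How it is judged:
By the outcome, as a careful person would: the job done as asked, in the order asked, and still so for the second after the job is handed in, with the robot touching nothing.
It also fails if it takes over 45 s, if anything falls off the work surface, if the arm or the gripper's body presses on something with over 40 N, if the wrist force passes 120 N, or if a joint passes its speed limit or range.

## Working session

There is one attempt and no reset: what is moved stays moved. The work goes in short steps, Python scripts to look and compute and a shell command to move; the robot and the scene stay as the last step left them, time stands still between calls to the robot, and variables do not carry over. Pictures are saved under pics/ and viewed, and the job is handed in when it is done.

```bash
mkdir -p pics; ls
python3 - <<'E'
from plant import *
import cv2,json
s=get_state();print(s)
for n in("scene","top"):
    c=capture(n);cv2.imwrite(f"pics/{n}0.png",c["image"][:,:,::-1]);print(n,c["fovy"],c["cx"],c["cy"],c["pose"],[k for k in c])
E
```

```text
pics
{'time_s': 0.0, 'joints': array([ 8.35986163e+01,  2.05908955e+01,  6.34204123e-01, -2.08750229e-02,
       -7.01365104e+01, -1.65062127e+01]), 'qd': array([ 0.0037048 ,  0.00076617, -0.10867837,  0.08851952, -0.08308912,
       -0.03126005]), 'joint_torque': array([-2.26786622e-03, -5.82717025e+01,  2.93043870e+01,  6.99736655e+00,
        6.81309117e-03, -1.51407144e-04]), 'tcp_pos': array([0.262578  , 0.62129895, 0.22562968]), 'eef_rot': array([  94.61765835,   89.904754  , -108.29704695]), 'contact_force': array([1.03833465, 0.16748177, 0.7099264 ]), 'moment': array([-0.07180942,  0.05378297,  0.00845734]), 'gripper_width': 0.08736885413896618}
scene 45.46377869688394 251.495997074565 189.97976295161183 [[-0.53511232  0.73233371 -0.42112009  0.1136222 ]
 [-0.84469378 -0.47099643  0.25427305  0.23460287]
 [-0.01213333  0.49178216  0.87063373  0.98623159]
 [ 0.          0.          0.          1.        ]] ['image', 'fovy', 'cx', 'cy', 'pose']
top 42.50378333852785 257.28225265708795 189.41471613680207 [[ 1.03185830e-02  9.95951515e-01 -8.92978504e-02  4.10180825e-01]
 [-9.99946714e-01  1.02496987e-02 -1.22993073e-03 -3.44008938e-02]
 [-3.09675315e-04  8.93057832e-02  9.96004207e-01  1.51977962e+00]
 [ 0.00000000e+00  0.00000000e+00  0.00000000e+00  1.00000000e+00]] ['image', 'fovy', 'cx', 'cy', 'pose']
```

View pics/scene0.png

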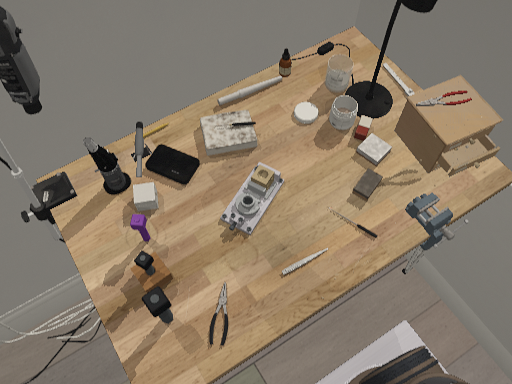

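View pics/top0.png

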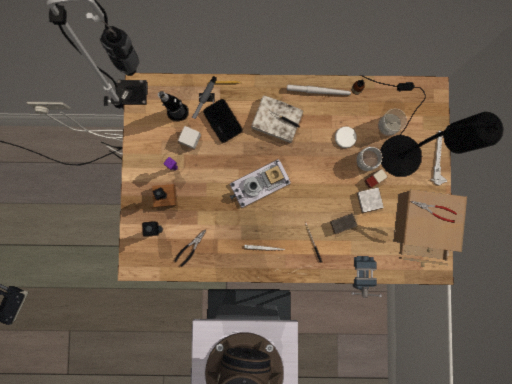

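```bash
cat > h.py <<'E'
from plant import *
import numpy as np, cv2
def cam(c):
    f=c["image"].shape[0]/2/np.tan(np.radians(c["fovy"]/2)); return f,c["cx"],c["cy"],np.array(c["pose"])
def proj(c,P):
    f,cx,cy,T=cam(c); p=(np.atleast_2d(P)-T[:3,3])@T[:3,:3]
    return np.c_[cx+f*p[:,0]/-p[:,2], cy-f*p[:,1]/-p[:,2]]
def unproj(c,uv,z):
    f,cx,cy,T=cam(c); u,v=uv
    d=T[:3,:3]@np.array([(u-cx)/f,-(v-cy)/f,-1]); o=T[:3,3]
    return o+d*(z-o[2])/d[2]
def crop(c,name,x0,y0,w,h,k):
    im=c["image"][y0:y0+h,x0:x0+w,::-1]
    cv2.imwrite(name,cv2.resize(im,None,fx=k,fy=k,interpolation=cv2.INTER_CUBIC))
E
python3 - <<'E'
from h import *
c=capture("scene");t=capture("top")
np.savez("s.npz",**c);np.savez("t.npz",**t)
crop(c,"pics/s1.png",90,190,130,140,4)
crop(c,"pics/s2.png",210,150,90,90,6)
crop(t,"pics/t1.png",130,145,70,100,6)
crop(t,"pics/t2.png",220,150,80,64,8)
for cc,uv in((c,(145,258)),(t,(159,194))): print(unproj(cc,uv,.10))
for cc,uv in((c,(156,296)),(t,(151,229))): print(unproj(cc,uv,.10))
for cc,uv in((c,(248,201)),(t,(251,186))): print(unproj(cc,uv,.037))
E
```

```text
[0.52505899 0.24584043 0.1       ]
[0.52127262 0.25076723 0.1       ]
[0.44144669 0.2623207  0.1       ]
[0.42039538 0.27087523 0.1       ]
[ 0.5521005 -0.019822   0.037    ]
[ 0.55327055 -0.01350765  0.037     ]
```

View pics/s1.png

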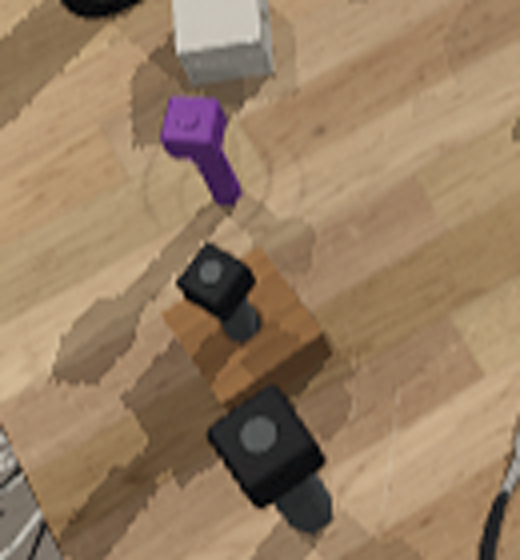

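View pics/s2.png

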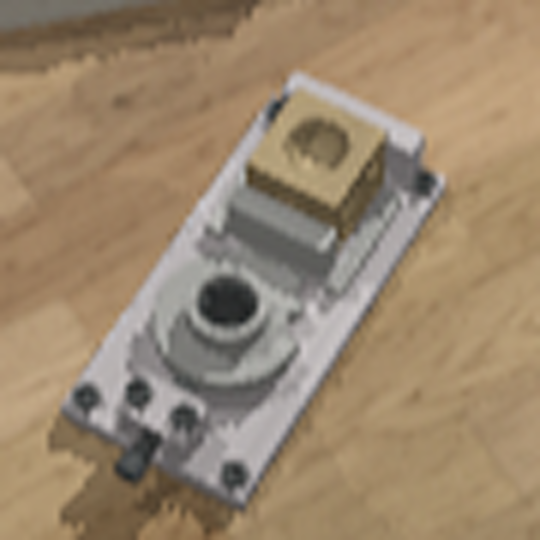

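View pics/t1.png

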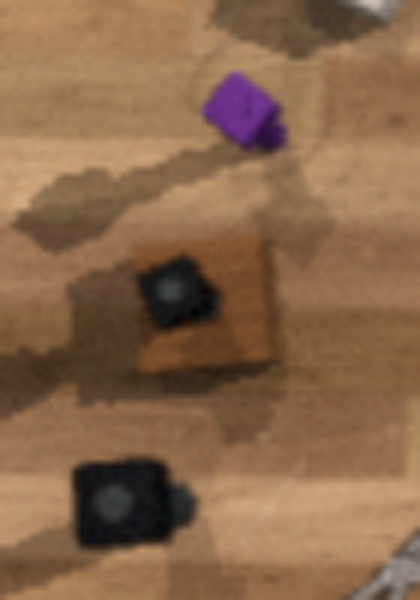

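View pics/t2.png

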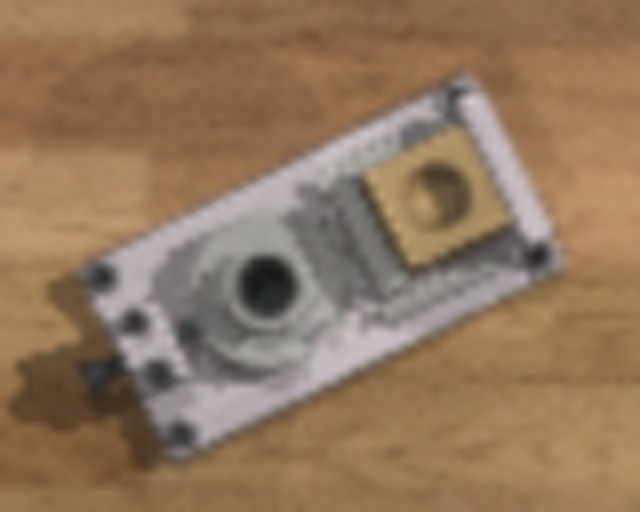

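```bash
cat > fit.py <<'E'
from h import *
from scipy.optimize import least_squares
def L(n):
    d=np.load(n); return {k:(d[k] if d[k].ndim else float(d[k])) for k in d.files}
S=L("s.npz");T=L("t.npz")
def px(p,k,x0,y0): p=np.array(p,float); return (p+.5)/k-.5+np.array([x0,y0])
def W(p,l):
    x,y,a=p; l=np.atleast_2d(l); c,s=np.cos(a),np.sin(a)
    return np.c_[x+c*l[:,0]-s*l[:,1], y+s*l[:,0]+c*l[:,1], l[:,2]]
def fit(obs,p0):
    # obs: list (cam, local, uv)
    fun=lambda p: np.concatenate([proj(c,W(p,l))[0]-uv for c,l,uv in obs])
    r=least_squares(fun,p0,loss='soft_l1'); return r.x, r.fun.reshape(-1,2)
E
cat > clampfit.py <<'E'
from fit import *
t=lambda *p:px(p,8,220,150); s=lambda *p:px(p,6,210,150)
oT=[(T,[-.042,.0615,.010],t(82,270)),(T,[.042,.0615,.010],t(176,458)),(T,[.042,-.1085,.010],t(562,266)),(T,[-.042,-.1085,.010],t(466,70)),
 (T,[0,0,.037],t(268,286))]
oS=[(S,[-.042,.0615,.010],s(240,497)),(S,[.042,.0615,.010],s(63,405)),(S,[-.042,-.1085,.010],s(446,180)),(S,[0,0,.037],s(229,301))]
for o in(oT,oS,oT+oS):
    p,r=fit(o,[.55,-.015,np.radians(27)]); print(p[:2],np.degrees(p[2]));print(r.round(2).tolist())
E
python3 clampfit.py
```

```text
[ 0.57318353 -0.01889579] -24.71616653196648
[[-0.81, 0.89], [-0.8, -47.09], [0.88, 0.33], [1.29, 49.51], [-0.2, -5.85]]
[ 0.55579265 -0.02085656] 27.315870401146718
[[0.28, 0.88], [-0.77, -0.05], [0.69, -0.76], [-0.21, -0.13]]
[ 0.55560836 -0.02075713] 26.778109652675624
[[11.68, 23.88], [-12.06, -24.12], [-10.78, -24.29], [13.37, 24.5], [0.35, -0.06], [-0.01, 0.98], [-0.89, -0.21], [0.98, -0.4], [-0.21, -0.05]]
```

```bash
sed -i 's/^oT=.*/oT=[(T,[.042,.0615,.010],t(82,270)),(T,[-.042,.0615,.010],t(176,458)),(T,[-.042,-.1085,.010],t(562,266)),(T,[.042,-.1085,.010],t(466,70)),/' clampfit.py; python3 clampfit.py
```

```text
[ 0.55529471 -0.0193312 ] 27.535568899835297
[[-0.82, -0.2], [-0.26, 0.64], [0.86, -0.4], [0.39, -0.02], [-0.13, 0.04]]
[ 0.55579265 -0.02085656] 27.315870401146718
[[0.28, 0.88], [-0.77, -0.05], [0.69, -0.76], [-0.21, -0.13]]
[ 0.55552943 -0.02015921] 27.43578847972405
[[-0.54, -0.32], [-0.02, 0.54], [1.14, -0.41], [0.7, -0.05], [0.15, -0.03], [0.16, 1.11], [-0.95, 0.23], [0.45, -0.62], [-0.4, 0.1]]
```

```bash
cat > ov.py <<'E'
from fit import *
def draw(c,name,polys,x0,y0,w,h,k):
    im=cv2.resize(c["image"][y0:y0+h,x0:x0+w,::-1],None,fx=k,fy=k,interpolation=cv2.INTER_CUBIC)
    for P,col in polys:
        uv=((proj(c,P)-[x0,y0]+.5)*k-.5)
        cv2.polylines(im,[np.round(uv*8).astype(np.int32)],False,col,1,cv2.LINE_AA,3)
    cv2.imwrite(name,im)
def rect(x0,x1,y0,y1,z): return np.array([[x0,y0,z],[x1,y0,z],[x1,y1,z],[x0,y1,z],[x0,y0,z]])
def circ(r,z): a=np.linspace(0,2*np.pi,60); return np.c_[r*np.cos(a),r*np.sin(a),0*a+z]
E
python3 - <<'E'
from ov import *
p=[.5555,-.0202,np.radians(27.43)]
P=[(W(p,q),col) for q,col in((rect(-.042,.042,-.1085,.0615,.01),(0,0,255)),(circ(.0165,.037),(0,255,0)),(circ(.012,.037),(255,255,0)),(circ(.03,.025),(255,0,255)))]
draw(T,"pics/t3.png",P,220,155,80,58,10)
draw(S,"pics/s3.png",P,215,155,75,80,7)
crop(S,"pics/s4.png",125,240,55,58,10)
crop(T,"pics/t4.png",145,178,38,36,16)
E
```

```text
(no output)
```

View pics/t3.png

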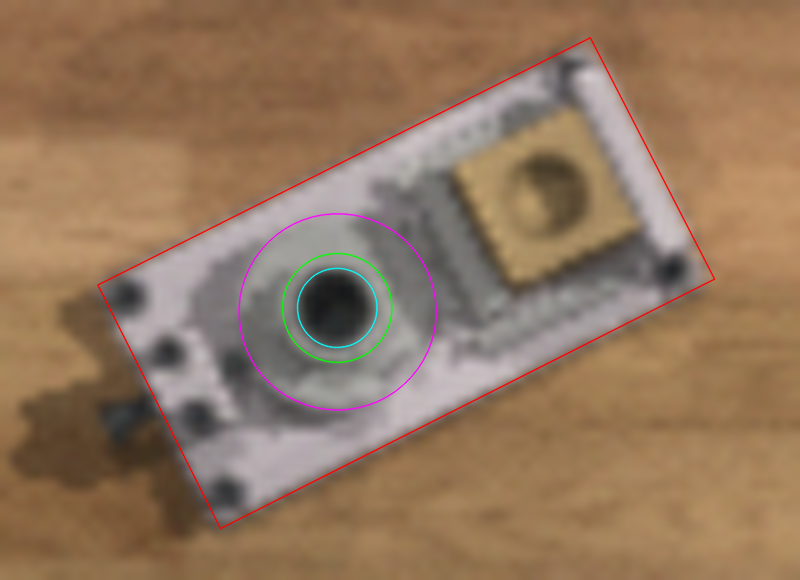

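View pics/s3.png

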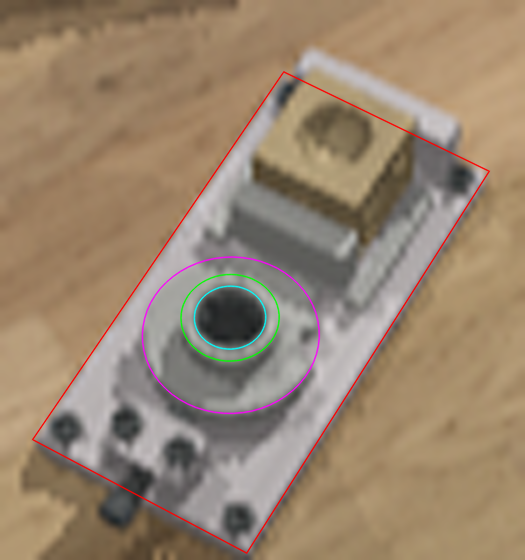

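View pics/s4.png

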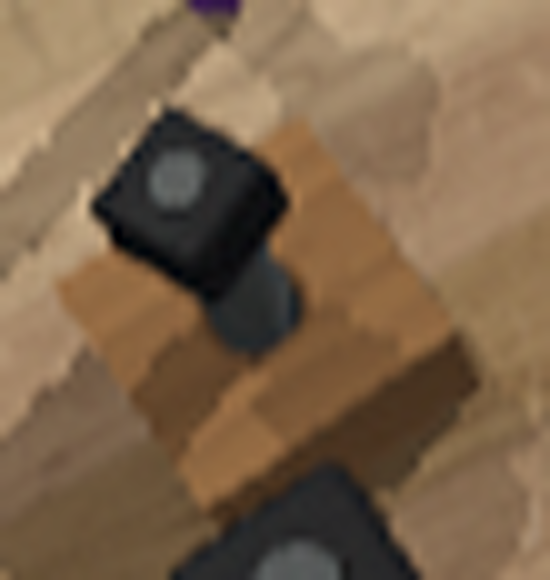

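View pics/t4.png

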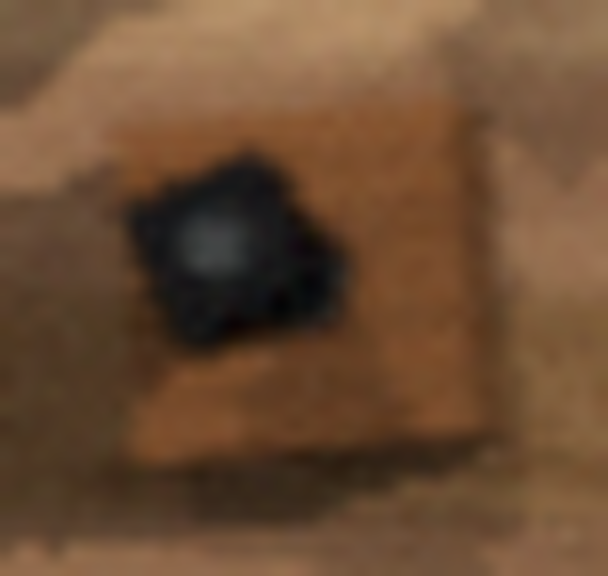

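```bash
cat > keyfit.py <<'E'
from ov import *
t=lambda *p:px(p,16,145,178); s=lambda *p:px(p,10,125,240)
print("cap", unproj(S,s(177,180),.111),unproj(T,t(215,245),.111))
a=.032
oT=[(T,[a,a,.036],t(118,130)),(T,[a,-a,.036],t(462,100)),(T,[-a,-a,.036],t(485,430)),(T,[-a,a,.036],t(135,462))]
oS=[(S,[a,a,.036],s(62,288)),(S,[a,-a,.036],s(303,118)),(S,[-a,-a,.036],s(465,330)),(S,[-a,a,.036],s(205,510))]
for o in(oT,oS,oT+oS):
    p,r=fit(o,[.52,.22,0]); print(p[:2],np.degrees(p[2]));print(r.round(2).tolist())
b=.014
# guess of key yaw: top-face corner sets
k0=(unproj(S,s(177,180),.111)+unproj(T,t(215,245),.111))/2
for name,c,f,k,off in(("T",T,t,16,(145,178)),("S",S,s,10,(125,240))):
    for z in(.111,.085):
        q=(proj(c,W([k0[0],k0[1],np.radians(25)],rect(-b,b,-b,b,z)))-off+.5)*k-.5
        print(name,z,q[:4].round().tolist())
import sys
ang=float(sys.argv[1]) if len(sys.argv)>1 else 25
kp=[k0[0],k0[1],np.radians(ang)]
P=[(W(p,rect(-a,a,-a,a,.036)),(0,0,255)),(W(kp,rect(-b,b,-b,b,.111)),(0,255,0)),(W(kp,rect(-b,b,-b,b,.085)),(255,255,0)),(W(p,circ(.01015,.036)),(255,0,255))]
draw(T,"pics/t5.png",P,145,178,38,36,16);draw(S,"pics/s5.png",P,125,240,55,58,10)
E
python3 keyfit.py 20
python3 - <<'E'
from fit import *
# notch direction
for uv in [(305,335)]:
    w=unproj(S,px(uv,7,215,155),.025);d=w[:2]-[.5555,-.0202];print(w,np.hypot(*d),np.degrees(np.arctan2(d[1],d[0])))
E
```

```text
cap [0.52385076 0.24999529 0.111     ] [0.52370215 0.25160415 0.111     ]
[0.52325917 0.25061297] 5.39909877151169
[[0.1, -0.25], [-0.26, -0.15], [-0.24, 0.31], [0.41, 0.09]]
[0.52235392 0.24926121] 5.736711975245424
[[-0.6, -0.19], [0.23, -0.25], [-0.19, 0.24], [0.54, 0.17]]
[0.52272686 0.24973449] 5.629347050198221
[[0.34, -0.03], [-0.02, -0.01], [0.09, 0.45], [0.75, 0.31], [-0.86, -0.25], [-0.0, -0.27], [-0.47, 0.25], [0.22, 0.14]]
T 0.111 [[322.0, 283.0], [260.0, 142.0], [117.0, 206.0], [179.0, 348.0]]
T 0.085 [[349.0, 294.0], [288.0, 155.0], [147.0, 218.0], [208.0, 358.0]]
S 0.111 [[271.0, 162.0], [164.0, 93.0], [76.0, 202.0], [183.0, 273.0]]
S 0.085 [[296.0, 208.0], [192.0, 140.0], [106.0, 247.0], [211.0, 317.0]]
[ 0.5413813  -0.04124206  0.025     ] 0.025339809855751946 -123.86063732839342
```

View pics/t5.png

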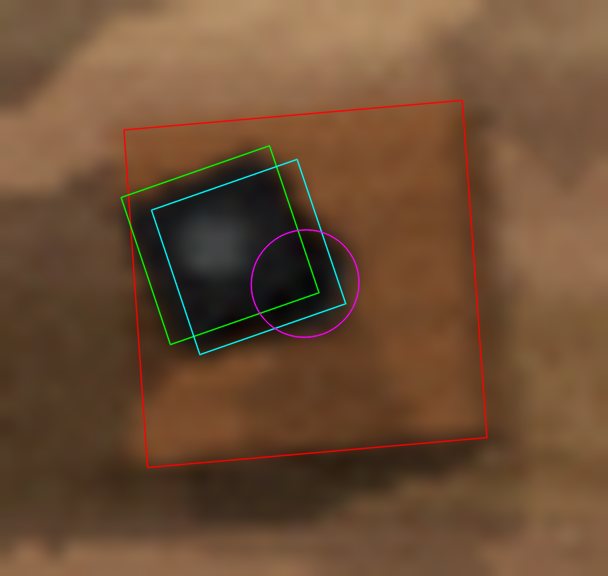

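View pics/s5.png

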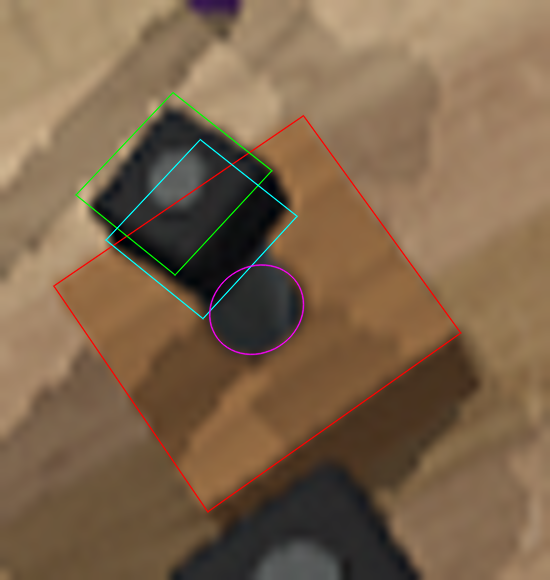

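```bash
cat > sil.py <<'E'
from ov import *
from scipy.optimize import minimize
def mask(c,x0,y0,w,h,k,thr):
    im=cv2.resize(c["image"][y0:y0+h,x0:x0+w],None,fx=k,fy=k,interpolation=cv2.INTER_CUBIC).astype(float)
    # key is neutral dark; wood has red>blue
    v=im[...,0]
    return 1/(1+np.exp((v-thr)/6)), im
def model(c,p,x0,y0,w,h,k,zt=.111,base=None):
    x,y,a,b,ch=p
    m=np.zeros((h*k,w*k),np.uint8)
    def hull(P):
        uv=(proj(c,P)-[x0,y0]+.5)*k-.5
        cv2.fillConvexPoly(m,np.round(cv2.convexHull(uv.astype(np.float32))*16).astype(np.int32),255,cv2.LINE_AA,4)
    B=[]
    for z in(zt,zt-.026):
        for e in(1,):
            B.append(W((x,y,a),[[i*b,j*(b-ch),z] for i in(1,-1) for j in(1,-1)]+[[i*(b-ch),j*b,z] for i in(1,-1) for j in(1,-1)]))
    hull(np.vstack(B))
    bx,by=base if base is not None else (x,y)
    r=.0092
    th=np.arange(6)*np.pi/3
    hull(np.vstack([np.c_[x+r*np.cos(th+a),y+r*np.sin(th+a),0*th+zt-.026],np.c_[bx+r*np.cos(th+a),by+r*np.sin(th+a),0*th+.036]]))
    return cv2.GaussianBlur(m,(0,0),k*.4)/255.
E
python3 - <<'E'
from sil import *
A=dict(T=(T,145,184,26,22,12),S=(S,130,244,28,36,12))
M={}
for n,a in A.items():
    M[n],im=mask(*a,70); cv2.imwrite(f"pics/m{n}.png",np.hstack([M[n]*255,im[...,0]]))
for sel in("T","S","TS"):
  best=None
  for a0 in(-20,0,20,40):
    f=lambda q: sum(((model(A[n][0],(q[0]/1e3,q[1]/1e3,q[2]/20,q[3]/1e3,.002),*A[n][1:],base=(.5227,.2497))-M[n])**2).mean() for n in sel)
    r=minimize(f,[523,250.5,np.radians(a0)*20,13.5],method='Nelder-Mead',options=dict(initial_simplex=np.array([523,250.5,np.radians(a0)*20,13.5])+np.vstack([np.zeros(4),np.diag([3,3,3,1.])])))
    if best is None or r.fun<best.fun: best=r
  q=best.x; print(sel,q[:2],np.degrees(q[2]/20)%90,q[3],best.fun)
E
```

```text
T [521.98810783 251.99799969] 19.083557205921363 14.198958836404053 0.012557027597018376
S [522.57818858 250.08254454] 28.52187698702169 12.633499393112205 0.03281917334830458
TS [522.30731446 250.56327241] 26.361293195652284 13.220429511745223 0.060858247753082975[ WARN:0@0.220] global loadsave.cpp:1063 imwrite_ Unsupported depth image for selected encoder is fallbacked to CV_8U.
```

View pics/mS.png

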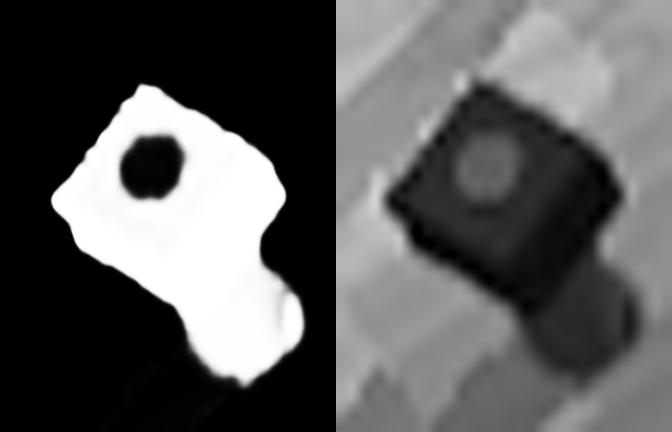

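View pics/mT.png

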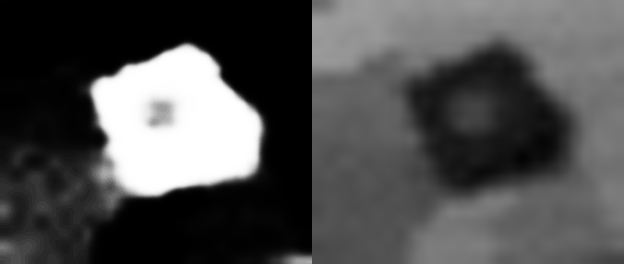

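Run:
```python
from ov import *
im=S["image"][258:282,140:162,::-1].astype(float)
print(im.mean(2).round().astype(int)[8:18])
im=np.clip((im-20)*3.2,0,255).astype(np.uint8)
a=cv2.resize(im,None,fx=24,fy=24,interpolation=cv2.INTER_NEAREST)
cv2.imwrite("pics/shaft.png",a)
b=cv2.resize(np.clip((S["image"][285:330,145:180,::-1].astype(float)-20)*3.2,0,255).astype(np.uint8),None,fx=12,fy=12,interpolation=cv2.INTER_CUBIC)
cv2.imwrite("pics/big.png",b)
```

```text
[[ 27   8  15  20  20  15  17  11  14  24  42  52  66  78  92 105 104 105
  103 102 107 104]
 [ 90  47   8  13  13  12  14  16  18  37  45  49  57  60  74  98 106 104
  103 100 101  98]
 [115  97  63  26   9  15  18  18  30  43  44  47  55  62  52  81 106 101
   98  97  96  99]
 [110 108  94  82  51  15  10  26  39  42  42  46  52  61  37  71 104  97
   97  98 101 104]
 [102 100 100 105  83  37  30  41  41  41  41  42  50  59  35  63  93  89
   89  93 104 106]
 [ 98 101 102 103  93  52  41  41  44  41  41  40  48  55  33  61  82  83
   85  87 108 107]
 [101 101 101 100  81  58  43  40  42  43  41  39  45  52  45  74  85  87
   89  88  99  97]
 [101 101  86  87  72  65  49  41  40  40  40  40  39  56  69  84  89  90
   90  90  88  84]
 [100  85  69  72  73  73  62  50  42  41  41  41  51  74  85  90  90  90
   84  87  85  84]
 [ 84  68  73  73  74  75  71  63  57  56  42  59  78  87  91  91  87  85
   82  85  85  87]]
```

View pics/shaft.png

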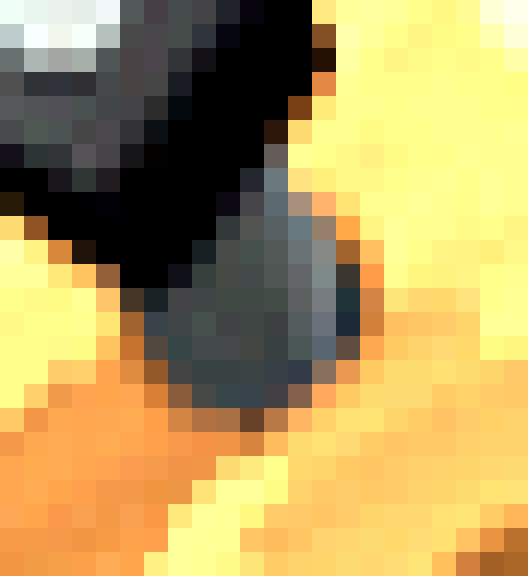

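View pics/big.png

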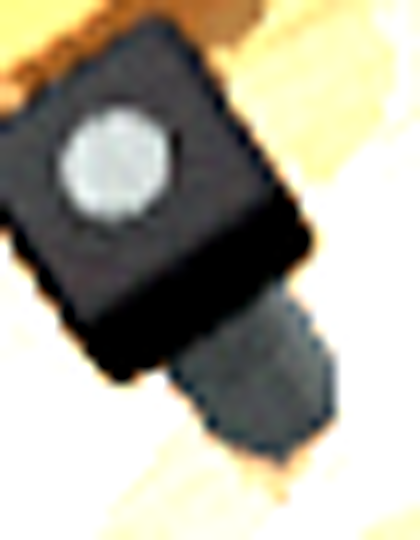

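```bash
cat > st.py <<'E'
from h import *
from scipy.spatial.transform import Rotation as Ro
s=get_state();R=Ro.from_euler('xyz',s["eef_rot"],degrees=True).as_matrix()
y=R[:,1];z=R[:,2]
print("t",s["time_s"],"tcp",s["tcp_pos"].round(4),"j",s["joints"].round(1),"w",round(s["gripper_width"],4))
print("x",R[:,0].round(4),"yaw_y",np.degrees(np.arctan2(y[1],y[0])).round(2),"yaw_z",np.degrees(np.arctan2(z[1],z[0])).round(2),"F",s["contact_force"].round(1),"M",s["moment"].round(2))
import sys
if len(sys.argv)>3:
    g=np.array(list(map(float,sys.argv[1:4])));d=g-s["tcp_pos"];print("to target, tool axes:",(R.T@d).round(4))
E
python3 st.py .5223 .2505 .2
```

```text
t 0.2 tcp [0.2626 0.6215 0.226 ] j [ 83.6  20.6   0.7  -0.  -70.1 -16.5] w 0.0873
x [-3.e-04 -1.e-03 -1.e+00] yaw_y -112.91 yaw_z 157.09 F [-0.2 -0.   0.2] M [ 0.09 -0.04 -0.01]
to target, tool axes: [ 0.0263  0.2406 -0.3836]
```

Run:
```python
from fit import *
def tri(a,b):
    def ray(c,uv):
        p=unproj(c,uv,0);o=c["pose"][:3,3];return o,(p-o)/np.linalg.norm(p-o)
    (o1,d1),(o2,d2)=ray(S,a),ray(T,b)
    A=np.c_[d1,-d2];k=np.linalg.lstsq(A,o2-o1,rcond=None)[0]
    return (o1+k[0]*d1+o2+k[1]*d2)/2,np.linalg.norm(o1+k[0]*d1-o2-k[1]*d2)
s=lambda *p:px(p,4,90,190);t=lambda *p:px(p,6,130,145)
print("key",tri(s(211,272),t(171,291)))
print("big",tri(s(259,435),t(113,503)))
print("purple",tri(s(192,120),t(243,105)))
```

```text
key (array([0.52258363, 0.25025122, 0.11365914]), np.float64(0.001008023574784545))
big (array([0.42107368, 0.26627566, 0.15013894]), np.float64(0.0022097042588219546))
purple (array([0.6146796 , 0.22126526, 0.09728327]), np.float64(0.0009471855925787965))
```

```bash
python3 -m creep '{"jaw":[-1,-1,-1,-1,-1,-1,-1,-1,-1,-1],"translation":[[0,0.012,-0.02],[0,0.026,-0.0405],[0,0.026,-0.0405],[0,0.026,-0.0405],[0,0.026,-0.0405],[0,0.026,-0.0405],[0,0.026,-0.0405],[0,0.026,-0.0405],[0,0.026,-0.0405],[0,0.0206,-0.0395]],"roll":[0,0,0,0,0,0,0,0,0,0]}' 30; python3 st.py .5223 .2505 .2
```

```text
time_s: 1.2
tcp_pos: [0.5229, 0.2481, 0.2269]
eef_rot: [-101.8, 90.0, 55.3]
contact_force: [0.8, 0.6, 0.2]
gripper_width: 0.0878
t 1.2 tcp [0.5229 0.2481 0.2269] j [ 44.7  11.5 -11.8  -0.  -66.7  22.3] w 0.0878
x [ 2.e-04  4.e-04 -1.e+00] yaw_y -112.93 yaw_z 157.07 F [0.8 0.6 0.2] M [ 0.12 -0.13  0.  ]
to target, tool axes: [ 0.0269 -0.002   0.0015]
```

```bash
python3 -m creep '{"jaw":[-1,-1,-1,-1,-1,-1,-1,-1,-1,-1],"translation":[[0,0,0],[0,0,0],[0,0,0],[0,0,0],[0,0,0],[0,0,0],[0.02,0,0],[0.025,0,0],[0.025,0,0],[0.015,0,0]],"roll":[-0.1,-0.147,-0.147,-0.147,-0.147,-0.147,-0.018,0,0,0]}'; python3 st.py .5223 .2505 .084
python3 - <<'E'
from h import *
c=capture("scene");t=capture("top")
crop(c,"pics/s6.png",110,220,90,80,7);crop(t,"pics/t6.png",130,165,70,64,8)
E
```

```text
time_s: 2.2
tcp_pos: [0.5214, 0.2495, 0.1397]
eef_rot: [6.8, 89.9, -147.3]
contact_force: [0.0, 0.1, -0.2]
gripper_width: 0.0874
t 2.2 tcp [0.5214 0.2495 0.1397] j [ 44.9  15.7 -18.5  -0.  -56.   71. ] w 0.0874
x [-0.0019 -0.0012 -1.    ] yaw_y -64.07 yaw_z -154.07 F [ 0.   0.1 -0.2] M [-0.11 -0.06 -0.03]
to target, tool axes: [ 0.0556 -0.0005 -0.0014]
```

View pics/s6.png

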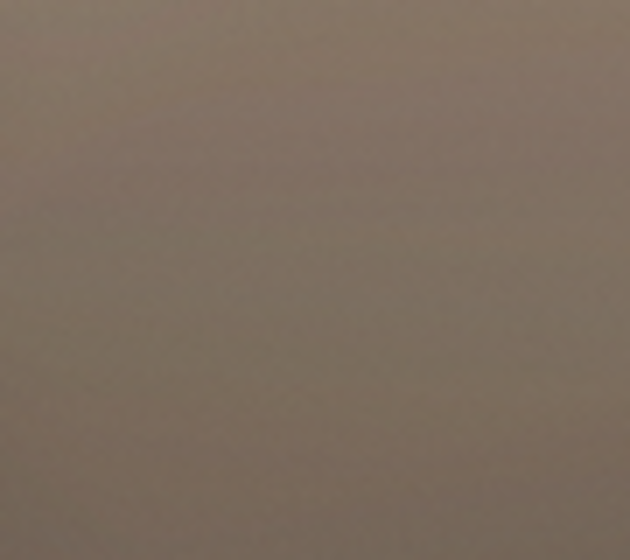

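View pics/t6.png

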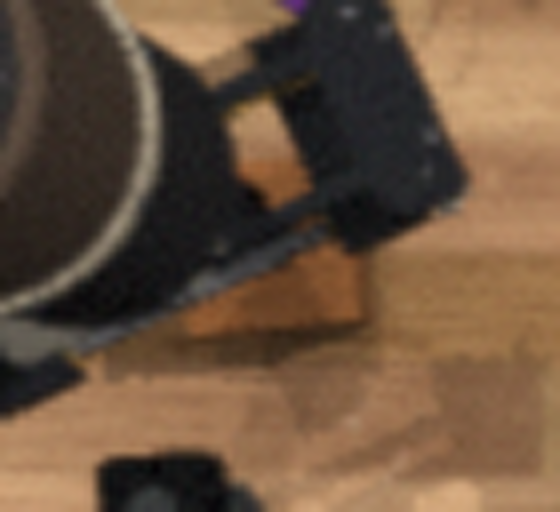

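```bash
python3 -m creep '{"jaw":[-1,-1,-1,-1,-1,0.6,1,1,1,1],"translation":[[0.01,0,-0.0014],[0.015,0,0],[0.015,0,0],[0.0106,0,0],[0.005,0,0],[0,0,0],[0,0,0],[0,0,0],[0,0,0],[0,0,0]],"roll":[0,0,0,0,0,0,0,0,0,0]}' 30; python3 st.py
```

```text
time_s: 3.3
tcp_pos: [0.5237, 0.2516, 0.0864]
eef_rot: [-163.5, 90.0, 42.4]
contact_force: [0.4, -0.2, -0.8]
gripper_width: 0.0531
t 3.3 tcp [0.5237 0.2516 0.0864] j [ 44.9  19.1 -21.6   0.  -49.2  71. ] w 0.0531
x [ 5.e-04  4.e-04 -1.e+00] yaw_y -64.03 yaw_z -154.03 F [ 0.4 -0.2 -0.8] M [-0.06 -0.04  0.02]
```

```bash
python3 -m creep '{"jaw":[1,1,1,1,1,1,1,1,1,1],"translation":[[0,0,0],[0,0,0],[0,0,0],[0,0,0],[0,0,0],[0,0,0],[0,0,0],[0,0,0],[0,0,0],[0,0,0]],"roll":[0,0,0,0,0,0,0,0,0,0]}' 30; python3 st.py
```

```text
time_s: 4.3
tcp_pos: [0.5236, 0.2515, 0.086]
eef_rot: [-165.4, 90.0, 40.6]
contact_force: [0.6, -0.4, 0.6]
gripper_width: 0.0275
t 4.3 tcp [0.5236 0.2515 0.086 ] j [ 44.9  19.2 -21.7   0.  -49.2  71. ] w 0.0275
x [ 0.  0. -1.] yaw_y -64.03 yaw_z -154.03 F [ 0.6 -0.4  0.6] M [ 0.04 -0.04  0.01]
```

```bash
python3 -m creep '{"jaw":[1,1,1,1,1,1,1,1,1,1],"translation":[[-0.005,0,0],[-0.008,0,0],[-0.01,0,0],[-0.01,0,0],[-0.01,0,0],[-0.01,0,0],[-0.01,0,0],[-0.012,0,0],[-0.012,0,0],[-0.008,0,0]],"roll":[0,0,0,0,0,0,0,0,0,0]}'; python3 st.py .5555 -.0202 .18
```

```text
time_s: 5.3
tcp_pos: [0.524, 0.2517, 0.1825]
eef_rot: [-170.6, 89.9, 35.4]
contact_force: [-0.0, 0.5, -1.9]
gripper_width: 0.0276
t 5.3 tcp [0.524  0.2517 0.1825] j [ 44.9  13.6 -15.1   0.  -61.2  71. ] w 0.0276
x [ 1.e-03  7.e-04 -1.e+00] yaw_y -64.03 yaw_z -154.03 F [-0.   0.5 -1.9] M [-0.07 -0.05 -0.04]
to target, tool axes: [0.0023 0.2583 0.0907]
```

```bash
python3 -m creep '{"jaw":[1,1,1,1,1,1,1,1,1,1],"translation":[[0,0.0163,0.0057],[0,0.034,0.0119],[0,0.034,0.0119],[0,0.034,0.0119],[0,0.034,0.0119],[0,0.034,0.0119],[0,0.034,0.0119],[0,0.034,0.0119],[0,0.004,0.0017],[0,0,0]],"roll":[0,0,0,0,0,0,0,0,0.127,0.127]}'; python3 st.py .5555 -.0202 .18
python3 - <<'E'
from h import *
c=capture("scene");t=capture("top")
np.savez("s2.npz",**c);np.savez("t2.npz",**t)
crop(c,"pics/s7.png",200,130,100,100,6);crop(t,"pics/t7.png",210,140,100,80,8)
E
```

```text
time_s: 6.3
tcp_pos: [0.5545, -0.0227, 0.1806]
eef_rot: [2.4, 89.9, -166.7]
contact_force: [-0.2, -0.3, -2.0]
gripper_width: 0.028
t 6.3 tcp [ 0.5545 -0.0227  0.1806] j [ 17.9  11.4 -18.4  -0.  -60.3  83.1] w 0.028
x [-1.1e-03 -3.0e-04 -1.0e+00] yaw_y -79.03 yaw_z -169.03 F [-0.2 -0.3 -2. ] M [-0.03 -0.04  0.  ]
to target, tool axes: [ 0.0006 -0.0023 -0.0015]
```

View pics/s7.png

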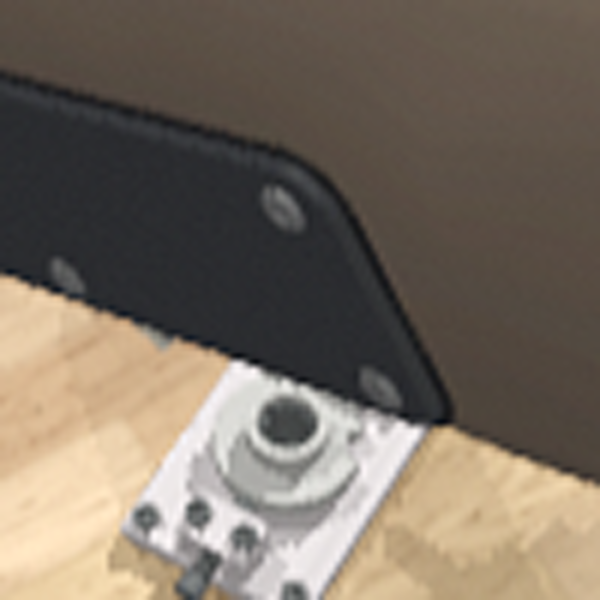

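View pics/t7.png

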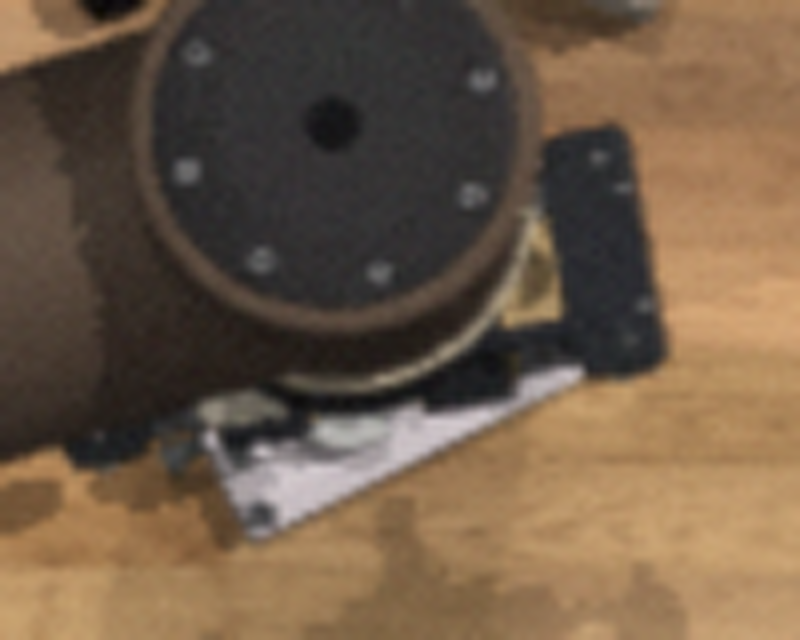

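```bash
python3 -m creep '{"jaw":[1,1,1,1,1,1,1,1,1,1],"translation":[[0.005,-0.001,-0.0015],[0.009,-0.0013,-0.0015],[0.01,0,0],[0.01,0,0],[0.01,0,0],[0.008,0,0],[0.005,0,0],[0.003,0,0],[0,0,0],[0,0,0]],"roll":[0,0,0,0,0,0,0,0,0,0]}'; python3 st.py .5555 -.0202 .093;  python3 - <<'E'
from h import *
c=capture("scene");t=capture("top")
crop(c,"pics/s8.png",200,130,100,100,6);crop(t,"pics/t8.png",210,140,100,80,8)
E
python3 st.py .5555 -.0202 .093
```

```text
time_s: 7.4
tcp_pos: [0.5579, -0.0176, 0.1213]
eef_rot: [172.6, 90.0, 4.1]
contact_force: [0.2, -0.4, -2.3]
gripper_width: 0.028
t 7.4 tcp [ 0.5579 -0.0176  0.1213] j [ 18.3  14.9 -22.3   0.  -52.7  83.1] w 0.028
x [ 6.e-04  0.e+00 -1.e+00] yaw_y -78.58 yaw_z -168.58 F [ 0.2 -0.4 -2.3] M [-0.02  0.01  0.02]
to target, tool axes: [0.0283 0.002  0.0029]
t 7.5 tcp [ 0.5579 -0.0176  0.1214] j [ 18.3  14.9 -22.3   0.  -52.7  83.1] w 0.0276
x [ 8.e-04  2.e-04 -1.e+00] yaw_y -78.59 yaw_z -168.59 F [-0.2  0.2 -1.9] M [-0.08 -0.02  0.  ]
to target, tool axes: [0.0284 0.0021 0.0029]
```

View pics/s8.png

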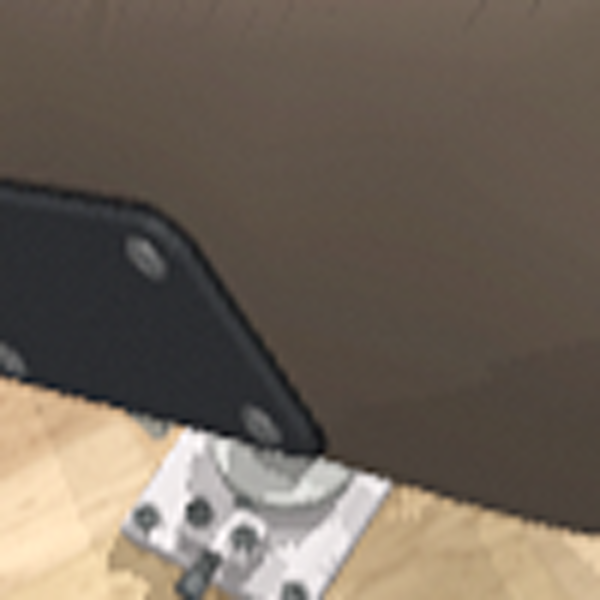

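View pics/t8.png

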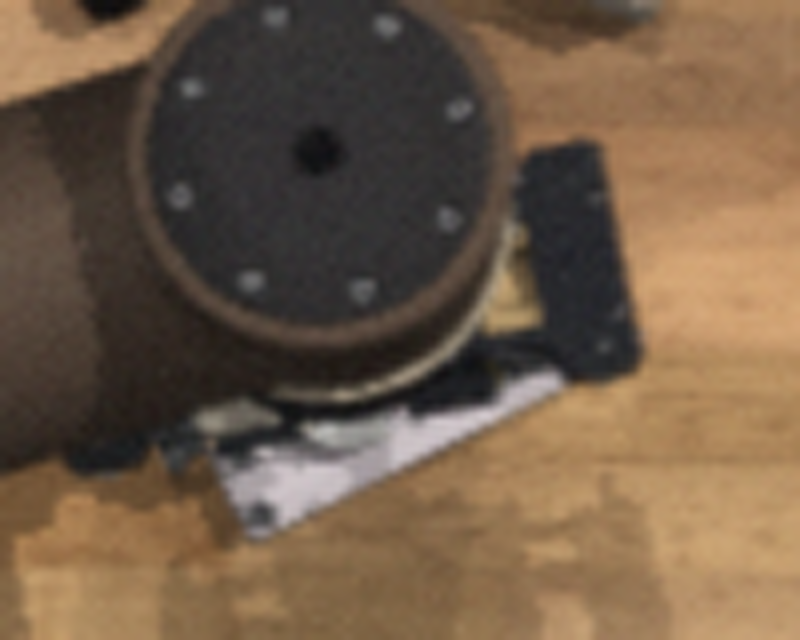

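```bash
python3 -m creep '{"jaw":[1,1,1,1,1,1,1,1,1,1],"translation":[[0,0.002,0.0014],[0.001,0,0],[0.002,0,0],[0.002,0,0],[0.002,0,0],[0.002,0,0],[0.002,0,0],[0.002,0,0],[0.002,0,0],[0.001,0,0]],"roll":[0,0,0,0,0,0,0,0,0,0]}'; python3 st.py .5555 -.0202 .093
```

```text
time_s: 8.5
tcp_pos: [0.5566, -0.0199, 0.1047]
eef_rot: [4.4, 90.0, -164.1]
contact_force: [-0.4, -0.5, -0.8]
gripper_width: 0.0278
t 8.5 tcp [ 0.5566 -0.0199  0.1047] j [ 18.1  15.9 -23.5  -0.  -50.6  83.3] w 0.0278
x [-3.e-04 -1.e-04 -1.e+00] yaw_y -78.59 yaw_z -168.59 F [-0.4 -0.5 -0.8] M [-0.05  0.02  0.  ]
to target, tool axes: [0.0117 0.0001 0.0011]
```

```bash
python3 -m creep '{"jaw":[1,1,1,1,1,1,1,1,1,1],"translation":[[0.001,0,0],[0.001,0,0],[0.001,0,0],[0.001,0,0],[0.001,0,0],[0.001,0,0],[0,0,0],[0,0,0],[0,0,0],[0,0,0]],"roll":[0,0,0,0,0,0,0,0,0,0]}'; python3 st.py .5555 -.0202 .093
```

```text
time_s: 9.5
tcp_pos: [0.5565, -0.0198, 0.0988]
eef_rot: [-29.9, 90.0, 161.5]
contact_force: [-2.0, 3.8, -1.9]
gripper_width: 0.0281
t 9.5 tcp [ 0.5565 -0.0198  0.0988] j [ 18.1  16.3 -23.9  -0.  -49.8  83.3] w 0.0281
x [-4.e-04  1.e-04 -1.e+00] yaw_y -78.59 yaw_z -168.59 F [-2.   3.8 -1.9] M [ 1.57  0.95 -0.04]
to target, tool axes: [0.0058 0.0002 0.001 ]
```

```bash
python3 -m creep '{"jaw":[1,1,1,1,1,1,1,1,1,1],"translation":[[0,-0.0007,0.0003],[0.001,0,0],[0.001,0,0],[0.001,0,0],[0.001,0,0],[0.001,0,0],[0.001,0,0],[0,0,0],[0,0,0],[0,0,0]],"roll":[0,0,0,0,0,0,0,0,0,0]}'; python3 st.py .5555 -.0202 .093
```

```text
time_s: 10.5
tcp_pos: [0.5563, -0.0193, 0.093]
eef_rot: [80.2, 90.0, -88.4]
contact_force: [-0.5, -0.2, -1.9]
gripper_width: 0.0279
t 10.5 tcp [ 0.5563 -0.0193  0.093 ] j [ 18.2  16.7 -24.3   0.  -49.   83.2] w 0.0279
x [ 0.e+00 -1.e-04 -1.e+00] yaw_y -78.58 yaw_z -168.58 F [-0.5 -0.2 -1.9] M [-0.07  0.52 -0.03]
to target, tool axes: [-0.      0.0007  0.0009]
```

```bash
python3 -m creep '{"jaw":[1,1,1,1,1,1,1,1,1,1],"translation":[[0.0005,0,0],[0.0005,0,0],[0.0005,0,0],[0.0005,0,0],[0,0,0],[0,0,0],[0,0,0],[0,0,0],[0,0,0],[0,0,0]],"roll":[0,0,0,0,0,0,0,0,0,0]}'; python3 st.py .5555 -.0202 .093
```

```text
time_s: 11.5
tcp_pos: [0.5572, -0.0194, 0.0927]
eef_rot: [159.3, 89.9, -9.3]
contact_force: [-4.2, -0.3, 12.2]
gripper_width: 0.0275
t 11.5 tcp [ 0.5572 -0.0194  0.0927] j [ 18.2  16.7 -24.4   0.1 -48.8  83.2] w 0.0275
x [ 2.3e-03 -4.0e-04 -1.0e+00] yaw_y -78.54 yaw_z -168.54 F [-4.2 -0.3 12.2] M [-0.22  1.75  0.03]
to target, tool axes: [-0.0003  0.0004  0.0018]
```

```bash
python3 -m creep '{"jaw":[1,1,1,1,1,1,1,1,1,1],"translation":[[-0.0012,0,0.0005],[0,0.0001,0],[0,0.0001,0],[0,0.0001,0],[0,0.0001,0],[0,0.0001,0],[0,0.0001,0],[0,0.0001,0],[0,0,0],[0,0,0]],"roll":[0,0.08,0.1,0.1,0.1,0.1,0.08,0.04,0,0]}'; python3 st.py .5555 -.0202 .093
```

```text
time_s: 12.5
tcp_pos: [0.5567, -0.0196, 0.0928]
eef_rot: [-142.6, 89.9, 14.5]
contact_force: [-0.3, 2.5, 5.3]
gripper_width: 0.0277
t 12.5 tcp [ 0.5567 -0.0196  0.0928] j [ 18.1  16.7 -24.4   0.  -48.8  49. ] w 0.0277
x [ 2.1e-03  5.0e-04 -1.0e+00] yaw_y -112.87 yaw_z 157.13 F [-0.3  2.5  5.3] M [1.   0.09 0.04]
to target, tool axes: [-0.0002  0.001   0.0009]
```

```bash
python3 -m creep '{"jaw":[1,1,1,1,1,1,1,1,1,1],"translation":[[0,-0.0004,0],[0,0,0],[0,0,0],[0,0,0],[0,0,0],[0,0,0],[0,0,0],[0,0,0],[0,0,0],[0,0,0]],"roll":[0.08,0.13,0.13,0.13,0.13,0.13,0.13,0.08,0.06,0]}'; python3 st.py .5555 -.0202 .093
 python3 - <<'E'
from h import *
c=capture("scene");t=capture("top")
crop(c,"pics/s9.png",200,130,100,100,6);crop(t,"pics/t9.png",210,140,100,80,8)
E
```

```text
time_s: 13.5
tcp_pos: [0.5568, -0.0195, 0.0928]
eef_rot: [-95.3, 89.9, 4.4]
contact_force: [1.0, 0.2, 5.9]
gripper_width: 0.0276
t 13.5 tcp [ 0.5568 -0.0195  0.0928] j [ 18.1  16.7 -24.4   0.  -48.9  -8.5] w 0.0276
x [ 1.9e-03  1.0e-04 -1.0e+00] yaw_y -170.28 yaw_z 99.72 F [1.  0.2 5.9] M [0.47 0.02 0.05]
to target, tool axes: [-0.0002  0.0014 -0.0005]
```

View pics/s9.png

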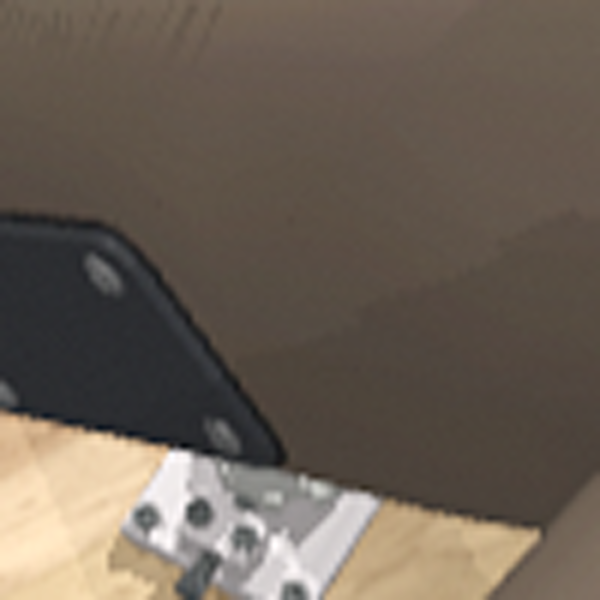

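View pics/t9.png

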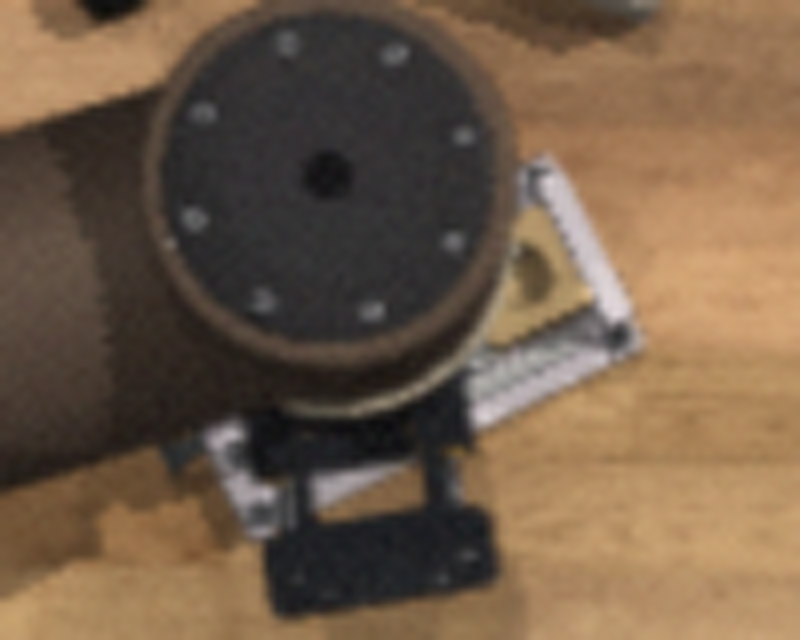

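```bash
python3 -m creep '{"jaw":[1,1,1,1,1,1,1,1,1,1],"translation":[[0,0,0],[0,0,0],[0,0,0],[0,0,0],[0,0,0],[0,0,0],[0,0,0],[0,0,0],[0,0,0],[0,0,0]],"roll":[0.05,0.05,0.05,0.05,0.05,0.05,0.05,0.04,0,0]}'; python3 st.py .5555 -.0202 .093
 python3 - <<'E'
from h import *
c=capture("scene");t=capture("top")
crop(c,"pics/s10.png",215,195,50,45,12);crop(t,"pics/t10.png",210,140,100,80,8)
E
```

```text
time_s: 14.6
tcp_pos: [0.5568, -0.0195, 0.0928]
eef_rot: [-74.0, 89.9, 3.5]
contact_force: [-0.5, 1.1, 4.7]
gripper_width: 0.028
t 14.6 tcp [ 0.5568 -0.0195  0.0928] j [ 18.1  16.7 -24.4   0.  -48.9 -30.7] w 0.028
x [ 1.9e-03  1.0e-04 -1.0e+00] yaw_y 167.49 yaw_z 77.49 F [-0.5  1.1  4.7] M [ 0.47 -0.03 -0.01]
to target, tool axes: [-0.0002  0.0011 -0.0009]
```

View pics/s10.png

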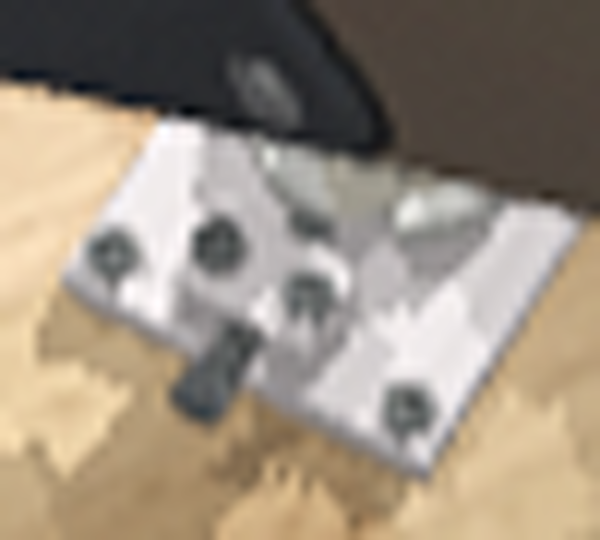

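```bash
python3 - <<'E'
from fit import *
for uv in [(345,195),(385,190),(315,225)]:
    w=unproj(S,px(uv,12,215,195),.025);d=w[:2]-[.5555,-.0202];print(w,np.hypot(*d),np.degrees(np.arctan2(d[1],d[0])))
E
python3 -m creep '{"jaw":[1,1,1,1,1,1,1,1,1,1],"translation":[[0,0,0],[0,0,0],[0,0,0],[0,0,0],[0,0,0],[0,0,0],[0,0,0],[0,0,0],[0,0,0],[0,0,0]],"roll":[0.03,0.03,0.03,0.03,0.03,0,0,0,0,0]}'; python3 st.py .5555 -.0202 .093
 python3 - <<'E'
from h import *
c=capture("scene");crop(c,"pics/s11.png",215,195,50,45,12)
E
```

```text
[5.41551434e-01 1.37649243e-04 2.50000000e-02] 0.02466135565765658 124.44425687124485
[ 0.53824826 -0.00703589  0.025     ] 0.021700610706376595 142.65420810059945
[0.53914582 0.00852825 0.025     ] 0.03305709237782357 119.65162860311673
time_s: 15.7
tcp_pos: [0.5568, -0.0195, 0.0928]
eef_rot: [-64.0, 89.9, 4.9]
contact_force: [0.8, 1.4, 5.1]
gripper_width: 0.0278
t 15.7 tcp [ 0.5568 -0.0195  0.0928] j [ 18.1  16.7 -24.4   0.  -48.9 -39.3] w 0.0278
x [ 1.9e-03  2.0e-04 -1.0e+00] yaw_y 158.9 yaw_z 68.9 F [0.8 1.4 5.1] M [ 0.51 -0.05  0.06]
to target, tool axes: [-0.0002  0.001  -0.0011]
```

View pics/s11.png

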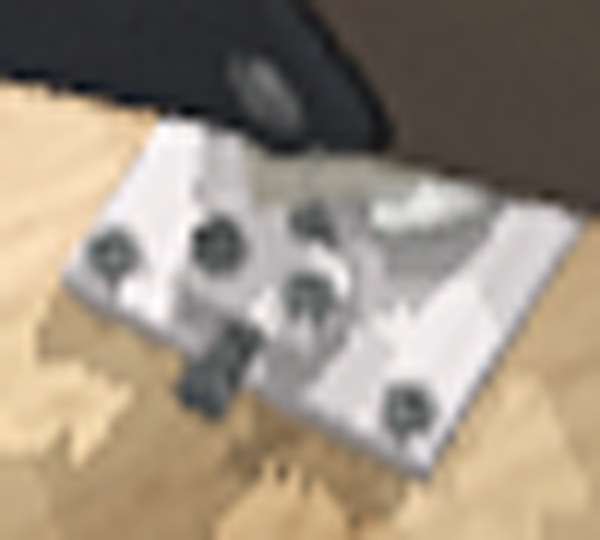

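```bash
python3 -m creep '{"jaw":[1,1,1,1,1,1,1,1,1,1],"translation":[[0,0,0],[0,0,0],[0,0,0],[0,0,0],[0,0,0],[0,0,0],[0,0,0],[0,0,0],[0,0,0],[0,0,0]],"roll":[0.02,0.03,0.03,0.02,0,0,0,0,0,0]}'; python3 st.py .5555 -.0202 .093
 python3 - <<'E'
from h import *
c=capture("scene");crop(c,"pics/s12.png",215,195,50,45,12)
E
```

```text
time_s: 16.75
tcp_pos: [0.5568, -0.0195, 0.0928]
eef_rot: [-58.8, 89.9, 4.3]
contact_force: [1.2, 0.5, 5.4]
gripper_width: 0.0279
t 16.75 tcp [ 0.5568 -0.0195  0.0928] j [ 18.2  16.7 -24.4   0.  -48.9 -45. ] w 0.0279
x [ 1.9e-03  1.0e-04 -1.0e+00] yaw_y 153.18 yaw_z 63.18 F [1.2 0.5 5.4] M [ 0.55 -0.05  0.12]
to target, tool axes: [-0.0002  0.0009 -0.0012]
```

View pics/s12.png

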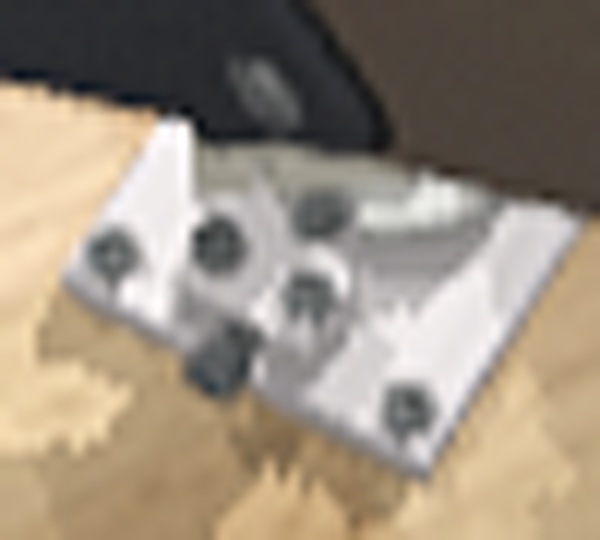

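```bash
python3 -m creep '{"jaw":[1,1,1,1,1,1,1,1,1,1],"translation":[[0,0,0],[0,0,0],[0,0,0],[0,0,0],[0,0,0],[0,0,0],[0,0,0],[0,0,0],[0,0,0],[0,0,0]],"roll":[0.02,0.02,0.02,0,0,0,0,0,0,0]}'; python3 st.py .5555 -.0202 .093
 python3 - <<'E'
from h import *
c=capture("scene");crop(c,"pics/s13.png",215,195,50,45,12)
print(get_state()["moment"])
E
```

```text
time_s: 17.8
tcp_pos: [0.5568, -0.0195, 0.0928]
eef_rot: [-56.9, 89.9, 2.9]
contact_force: [0.2, 1.2, 4.5]
gripper_width: 0.0276
t 17.8 tcp [ 0.5568 -0.0195  0.0928] j [ 18.1  16.7 -24.4   0.  -48.9 -48.4] w 0.0276
x [ 1.9e-03  1.0e-04 -1.0e+00] yaw_y 149.75 yaw_z 59.75 F [0.2 1.2 4.5] M [ 0.51 -0.08  0.1 ]
to target, tool axes: [-0.0002  0.0008 -0.0012]
[ 0.50722581 -0.1020573   0.11968283]
```

View pics/s13.png

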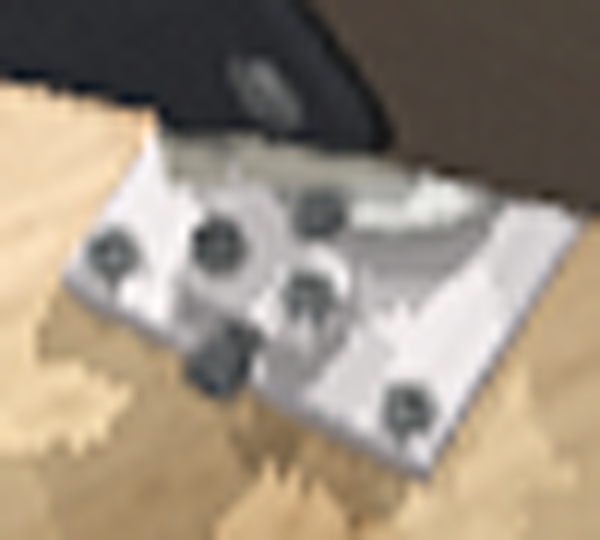

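Run:
```python
from fit import *
p=[.5555,-.0202,np.radians(27.43)]
a=proj(S,W(p,[[0,.075,.02],[0,.069,.02]]));print((a[1]-a[0])*12)
c=capture("scene")
g=lambda im:cv2.cvtColor(np.ascontiguousarray(im[195:240,215:265]),cv2.COLOR_RGB2GRAY).astype(int)
d=abs(g(c["image"])-g(S["image"]));print(d[25:40,10:25])
```

```text
[ 16.19805972 -24.52799164]
[[ 56  57  58  57  55  47  48  53  31  17   8  43  61  54  38]
 [ 47  52  57  58  54  46  48  49  46  47  18  61  58  55  46]
 [ 50  47  47  52  53  54  51  39  40  31  37  47  57  56  54]
 [ 52  50  45  46  50  54  36  23  36  28  31  36  41  52  54]
 [ 51  53  48  49  50  42  14  27  37  30  32  46  41  48  47]
 [ 52  51  50  50  50  26   9  21  27  33   0  57  48  47  47]
 [ 51  51  49  48  62  29  12   7  25  28   4  56  48  47  46]
 [ 55  51  47  46  93  70  23  20  12  25  29  46  49  49  48]
 [ 56  50  49  48 100 106  81  57  52  38  46  44  44  47  49]
 [ 50  50  49  49  64  96 120 103  79  47  49  41  42  44  44]
 [ 48  50  50  48  46  59  71  82  58  31  33  43  42  42  42]
 [ 49  50  49  48  48  46  46  54  47  27  28  43  39  39  40]
 [ 49  49  49  47  47  47  46  49  48  61  39  40  40  27  26]
 [ 49  48  49  47  49  49  47  60  58  72  37  39  49  12  34]
 [ 49  46  47  48  47  49  47  57  73  71  57  59  66  41  54]]
```

```bash
python3 -m creep '{"jaw":[0.2,0,-0.5,-1,-1,-1,-1,-1,-1,-1],"translation":[[0,0,0],[0,0,0],[0,0,0],[0,0,0],[0,0,0],[0,0,0],[0,0,0],[0,0,0],[0,0,0],[0,0,0]],"roll":[0,0,0,0,0,0,0,0,0,0]}'; python3 st.py
```

```text
time_s: 18.9
tcp_pos: [0.5558, -0.0197, 0.0922]
eef_rot: [-163.3, 90.0, -103.7]
contact_force: [0.5, -0.4, 0.2]
gripper_width: 0.0872
t 18.9 tcp [ 0.5558 -0.0197  0.0922] j [ 18.1  16.7 -24.4   0.  -48.9 -48.5] w 0.0872
x [-0. -0. -1.] yaw_y 149.63 yaw_z 59.63 F [ 0.5 -0.4  0.2] M [ 0.07 -0.12 -0.01]
```

```bash
python3 -m creep '{"jaw":[-1,-1,-1,-1,-1,-1,-1,-1,-1,-1],"translation":[[-0.005,0,0],[-0.01,0,0],[-0.015,0,0],[-0.02,0,0],[-0.02,0,0],[-0.02,0,0],[-0.02,0,0],[-0.02,0,0],[-0.015,0,0],[-0.005,0,0]],"roll":[0,0,0,0,0,0,0,0,0,0]}'; python3 -m creep '{"jaw":[-1,-1,-1,-1,-1,-1,-1,-1,-1,-1],"translation":[[0,0.008,0.012],[0,0.015,0.024],[0,0.015,0.026],[0,0.015,0.026],[0,0.015,0.026],[0,0.015,0.026],[0,0.015,0.026],[0,0.015,0.026],[0,0.012,0.024],[0,0.006,0.012]],"roll":[0,0,0,0,0,0,0,0,0,0]}'; python3 st.py
 python3 - <<'E'
from h import *
c=capture("scene");t=capture("top")
np.savez("s3.npz",**c);np.savez("t3.npz",**t)
cv2.imwrite("pics/s14f.png",c["image"][:,:,::-1]);crop(c,"pics/s14.png",205,140,90,95,6);crop(t,"pics/t14.png",220,150,80,64,8)
cv2.imwrite("pics/t14f.png",t["image"][:,:,::-1])
E
```

```text
time_s: 19.9
tcp_pos: [0.5567, -0.0196, 0.245]
eef_rot: [-49.9, 89.8, 9.8]
contact_force: [-0.2, -0.4, -1.3]
gripper_width: 0.0875
time_s: 20.9
tcp_pos: [0.5574, 0.2456, 0.2411]
eef_rot: [148.7, 89.9, -151.5]
contact_force: [0.2, -0.8, -0.0]
gripper_width: 0.0878
t 20.9 tcp [0.5574 0.2456 0.2411] j [ 42.1  13.9  -6.7  -0.  -69.4 -72.4] w 0.0878
x [-1.2e-03 -6.0e-04 -1.0e+00] yaw_y 149.72 yaw_z 59.72 F [ 0.2 -0.8 -0. ] M [ 0.05 -0.04  0.02]
```

View pics/s14.png

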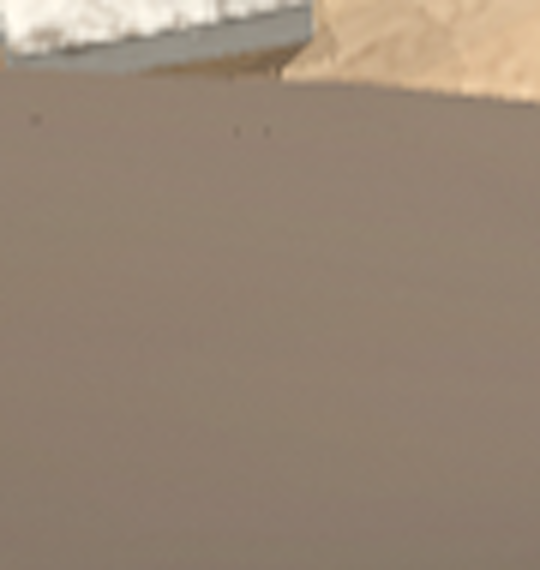

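View pics/t14.png

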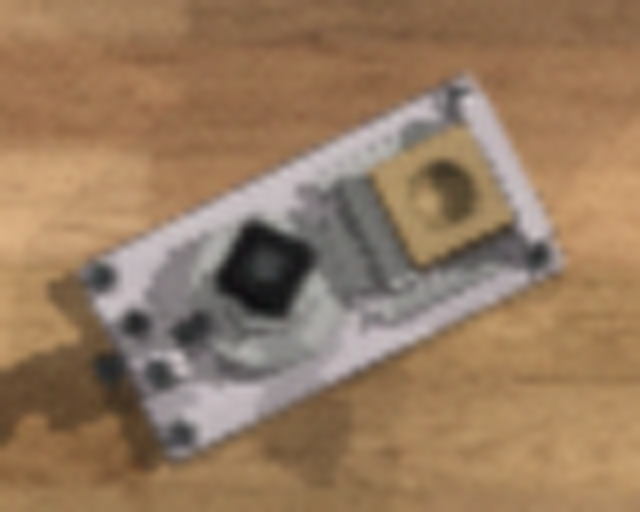

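View pics/t14f.png

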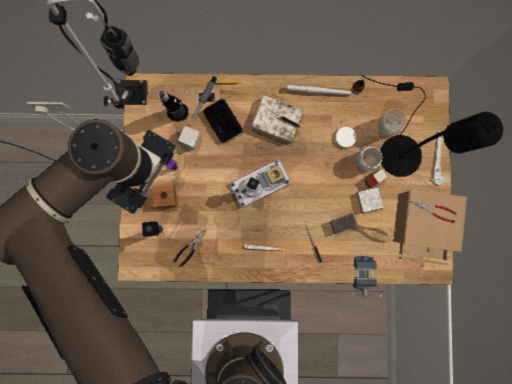

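```bash
python3 -m creep '{"jaw":[-1,-1,-1,-1,-1,-1,-1,-1,-1,-1],"translation":[[0,0.02,0.01],[0,0.043,0.017],[0,0.043,0.017],[0,0.043,0.017],[0,0.043,0.017],[0,0.043,0.017],[0,0.043,0.017],[0,0.043,0.017],[0,0.043,0.017],[0,0.02,0.01]],"roll":[0,0,0,0,0,0,0,0,0,0]}'; python3 st.py
 python3 - <<'E'
from h import *
c=capture("scene");t=capture("top")
np.savez("s4.npz",**c);np.savez("t4.npz",**t)
cv2.imwrite("pics/s15f.png",c["image"][:,:,::-1]);crop(c,"pics/s15.png",205,140,90,95,6);crop(t,"pics/t15.png",220,150,80,64,8)
E
```

```text
time_s: 22.0
tcp_pos: [0.3035, 0.5736, 0.2417]
eef_rot: [165.8, 90.0, -134.5]
contact_force: [0.3, -0.3, -0.9]
gripper_width: 0.0878
t 22.0 tcp [0.3035 0.5736 0.2417] j [  79.3   17.6   -1.5   -0.   -70.8 -109.6] w 0.0878
x [-4.e-04 -4.e-04 -1.e+00] yaw_y 149.72 yaw_z 59.72 F [ 0.3 -0.3 -0.9] M [ 0.07 -0.15  0.05]
```

View pics/s15.png

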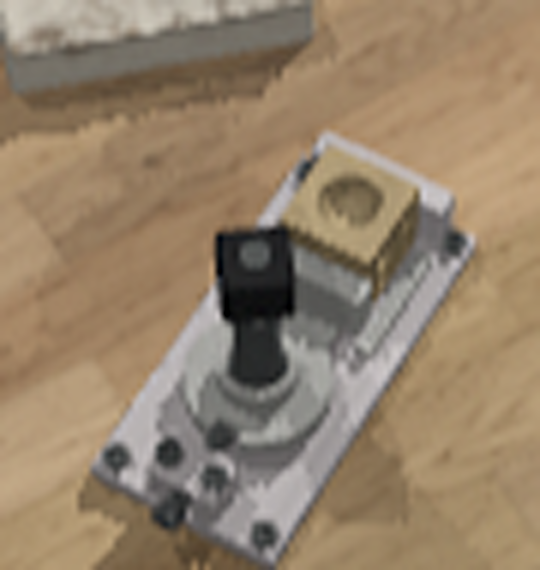

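View pics/s15f.png

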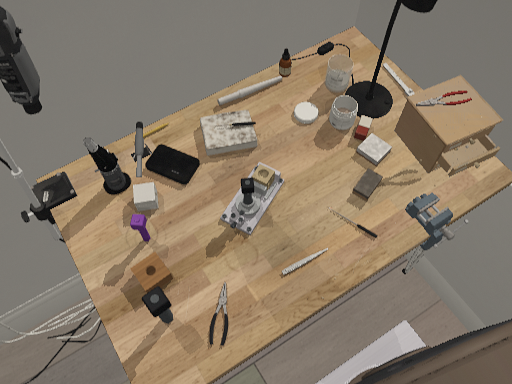

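Run:
```python
from fit import *
print(unproj(S,px((255,255),6,205,140),.118),unproj(T,px((265,262),8,220,150),.118))
for z in(.108,.118,.128): print(z,(unproj(S,px((255,255),6,205,140),z)-unproj(T,px((265,262),8,220,150),z))[:2])
close_job()
```

```text
[ 0.55566425 -0.02147764  0.118     ] [ 0.55607774 -0.01934465  0.118     ]
0.108 [ 0.00363701 -0.00518985]
0.118 [-0.00041348 -0.00213299]
0.128 [-0.00446398  0.00092387]
the job is handed in; nothing more can be done
```

The dapping block is clamped: the follower is in the cam's notch, and the key is standing in the socket with the arm clear of everything. I handed the job in at about 22 s, well under the 45 s limit.

I took the smaller black key from its wooden stand, lowered it into the socket until it met the floor, and turned it about 132° clockwise. The whole turn fitted in a single grip, so no regrip was needed. I then let go and withdrew.

Last checks:
- **Key seated:** the fingertips stopped at 92.7 mm against an expected 93 mm, with about 12 N of push-back from the floor. After release, both cameras put the top of the key over the cam's axis to within about 1.5 mm, at the height of a fully seated key.
- **Follower:** its rod moved in by about 6 mm in the picture and did not move further when I turned slightly more, so it is fully in the notch.
- **Block and surroundings:** the block is between jaw and fence, and the robot never touched it. It moved a few millimetres toward the fence as the jaw closed. The other things on the table look where they were.
- **Limits:** the highest force I read at the end of a move was about 12 N.

Two readings were less certain:
- **Starting cam angle:** my estimate from the picture (about 0.28 rad), plus the turn and minus the key's play, comes out slightly past the stop. That estimate is rough, so I went by the follower.
- **Key position:** the two cameras differ by about 2 mm on where the key stands, which is about their stated calibration accuracy.

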